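# Ramp-test two machine feet and sort them

## Task

Find out which of the two look-alike machine feet on the blue mat still grips. Test both, one after the other: set the foot with your gripper, sole down and lengthwise along the slope, on the yellow band of the test ramp below the lamp bar, let go and watch it for a second; a worn foot slides by itself into the red catch and stays there, a sound one holds on the band and is then to be laid flat, sole down, in the empty half of the green tray beside the foot already passed. Leave everything else alone.

Things in the scene. Friction and masses are not known exactly. Their poses are not given: they have to be found in the camera images.
- foot_a_centre (a point): One of two look-alike machine feet on the blue mat: grey plastic body 110 long, 40 wide (grip it there) on a black sole 106 x 36, 8 thick; 34 high, two brass screws on top, about 0.28 kg. This point is its centre, 17 above its underside; x along its length, z out of its top. Whether the sole grips or slides cannot be seen; either place on the mat can hold either kind.
- foot_b_centre (a point): One of two look-alike machine feet on the blue mat: grey plastic body 110 long, 40 wide (grip it there) on a black sole 106 x 36, 8 thick; 34 high, two brass screws on top, about 0.28 kg. This point is its centre, 17 above its underside; x along its length, z out of its top. Whether the sole grips or slides cannot be seen; either place on the mat can hold either kind.
- band: Yellow painted band on the test ramp where a foot is set for testing, 116 long up the slope, 122 wide. Origin at its centre, on the ramp's surface, 119 above the table. x points up the 27 degree slope, y across it, z square out of the surface. A foot lying here has its centre 17 off the surface.
- lamp (a point): Middle of the underside of the white lamp bar, 280 above the table, that crosses over the ramp just uphill of the band's centre. The bar is 34 wide (half of it to either side of this point, along the ramp's x), 26 high and stands on two posts, 105 to either side of the ramp's centre line. The hand must come in to the band square to the slope, from the downhill side.
- ramp: Test ramp: smooth board 320 long, 124 wide between rails 10 high, rising at 27 degrees along +x; the band's centre is 209 along x. Origin on the table under the board's lower edge (its surface is 12 up there). From there a red catch reaches 190 towards -x: floor 8 up, side walls 30, end wall 45 high. A foot that slides comes to rest flat in the catch within a second.
- tray: Green tray for sound feet, outside 236 (x) by 166 (y), floor 5 thick, rim 16 high, walls 5. Origin on the table under its centre. A white strip 15 beyond the centre along x divides it; the +x side holds the foot already passed, the -x half is empty.
- tray_free (a point): Middle of the tray's empty half, on the tray's floor 5 above the table; a foot fits there lengthwise along the tray's y axis.
- foot_c: The foot already passed, of the same make and size, lying in the tray's +x half along the tray's y axis. Leave it.
- meter: Bystander: yellow hand multimeter, 150 x 78 x 35, origin under its centre.
- jar: Bystander: glass jar with a steel lid, 64 across, 85 high, origin under its centre.
- driver: Bystander: orange screwdriver, 200 long, lying on the table.
- spanner: Bystander: steel spanner, 170 long, lying on the table.
- tape: Bystander: black tape roll, 100 across, 25 high, origin under its centre.
Not all that is in view belongs to the job. What is shaped like the part that bears foot_b_centre but purple or turquoise is not meant. What is shaped like the part that bears foot_a_centre but pink is not meant.

How it is judged:
By the outcome, as a careful person would: the job done as asked, in the order asked, and still so for the second after the job is handed in, with the robot touching nothing.
It also fails if it takes over 72 s, if anything falls off the work surface, if the arm or the gripper's body presses on something with over 40 N, if the wrist force passes 120 N, or if a joint passes its speed limit or range.

## Robot

A 6-joint arm with a two-finger parallel gripper is mounted at the origin on the work surface. World frame = base frame: x ahead of the robot, y to its left, z up, the work surface at z = 0. Lengths are in m, angles in rad, forces in N, time in s.
With the tool pointing down it reaches from about 0.35 to 0.975 m from the base axis. Payload 4.9 kg.
Tool frame: the origin (TCP) lies at the very end of the fingers, on their centre line; the grasp point (between the pads) lies 19 mm behind it; x points along the fingers, y is the direction in which the jaws open and shut, and the axes are right-handed (so a half turn about x gives the same grasp; the last joint's range is limited). The gripper opens to 85 mm and grips with 20 to 120 N. Pads are 22 mm wide; open, the fingers measure 114 mm over their backs; the gripper's body (76 mm by 85 mm) begins 54 mm behind the grasp point. The pads swing forward as they close: fully open they stand 13 mm farther back than shut.
Start: joints at [-1.257, 0.053, 1.613, -0, 1.476, -0.119], TCP at [0.262, -0.567, 0.231] pointing down, gripper open.
Joint ranges: [-3.01, 3.01], [-1.01, 2.22], [0.06, 2.58], [-1.02, 4.17], [0.09, 2.62], [-3.14, 3.14]. Speed limits (rad/s): [2.57, 2.57, 3.14, 3.14, 3.14, 3.14].

## Interface

Orientations are given as a rotation vector (axis times angle).
In Python, from station import ctrl, get_image, calibration, finish_job, search_frame, cut_out, mark_of gives the robot as it stands. The module is installed in compiled form; this text tells all that it offers.
- The arm moves only by the tool arm_command, never from a script. Its argument "plan" is a list that holds one entry, the list of rows, each a list of 7 numbers: the shift along the tool's x, y, z in m, then the turn, a rotation vector about the tool's x, y, z in degrees, then the finger opening in m, from 0 to 0.0854. A call has 1 to 20 rows; each row shifts and turns the pose as measured when the row begins, along the tool's axes as they then stand; what a row does not reach is not made up. A row lasts 1/12 s, in which the tool goes at most 41.7 mm and 7.16 degrees, less where a joint would pass 70% of its speed; a pose out of reach is approached as far as the arm can. A call with a gripper value outside its range is refused whole. The fingers move at their own pace and stop on an object; "squeeze" is the grip in N (left out, the last holds). Time passes only in rows, so rows that do not move let the fingers close. It gives the time, the measured TCP pose, the force and the opening at its end, in the units of the state.
- ctrl.get_obs(): the state, without advancing time (a new reading comes with each control period).
- get_image(name): name is "scene" or "side" or "wrist"; returns the picture (384x512x3 uint8, red, green, blue); there is no depth.
- calibration(name): a dict with "fx", "fy", "cx", "cy" (pixels), "cam_to_world" (4x4, takes a point from camera to world coordinates); the wrist camera has in their place "hand_eye" (4x4, takes a point from camera to tool coordinates, whose origin is the TCP and whose axes are the tool frame's). Camera axes: x right, y down, z forward; pixel columns grow to the right and rows downward; lengths in m; the calibration is good to about 2 mm. A picture is of the moment at which its call begins: read the wrist's pose just before it. calibration takes no time and is no camera call.
- finish_job(): hands the job in, once; it reports no verdict.
Trained networks look in the newest picture that a camera, given by its name, has taken for a name from the list of things; names that differ only in an ending like _2 or _b are one class to them, and where a whole thing is asked for, a point or a joint stands for the part that bears it (a point fixed in the world has none). Each returns a list of dicts, best first, with "conf" (0 to 1); they miss things now and then, are a little off and sometimes report something else, mostly with a low value. They report only what shows in the picture. A call takes as long as a camera call. They do not tell look-alikes from the thing itself.
- search_frame(camera, thing): "at" ([x, y, z] in m, in the coordinates of the camera as it stood for that picture, good to about 4 mm: the middle of the surface that is visible of it).
- cut_out(camera, thing): "mask" (384x512 bool, what is visible of it).
- mark_of(camera, thing): "at" ([x, y, z] in m, in the coordinates of the camera as it stood for that picture, good to about 4 mm: a listed point, or the origin of a listed thing).
The state is a dict: "t": time; "q": joint angles; "dq": joint speeds; "effort": joint torques, N m; "tool_pos": TCP position; "tool_rot": TCP orientation; "contact_force": force on the tool from outside, world axes, zero at the start; "wrist_torque": the same for the moment, N m; "opening": finger opening in m.
Only numpy, scipy, OpenCV 4.12 (cv2) and the standard library are available. Lean on these libraries where they do the work, as an engineer would, in place of code of your own. Each camera call takes 0.05 s, during which the arm holds its last target. There are 200 camera calls.

## Working session

There is one attempt and no reset: what is moved stays moved. The work goes in short steps, Python scripts to look and compute and a tool call to move; the robot and the scene stay as the last step left them, time stands still between calls to the robot, and variables do not carry over. Pictures are saved under pics/ and viewed, about 8 in all and at most 12, crops included, and the job is handed in when it is done.

Besides the shell and the picture viewer there is one more tool, called after "Call:" in YAML: its name, and indented under it one key for each argument. arm_command: Moves the arm, as the interface text tells. Its arguments: {"type":"object","properties":{"plan":{"type":"array","items":{"type":"array","items":{"type":"array","items":{"type":"number"}}}},"squeeze":{"type":"number"}},"required":["plan"]}

```bash
mkdir -p pics; cat > h.py <<'E'
import numpy as np, cv2
from scipy.spatial.transform import Rotation as R
from station import ctrl, get_image, calibration, finish_job, search_frame, cut_out, mark_of
def c2w(cam):
    c=calibration(cam)
    if cam!='wrist': return np.array(c['cam_to_world'])
    o=ctrl.get_obs(); T=np.eye(4); T[:3,:3]=R.from_rotvec(o['tool_rot']).as_matrix(); T[:3,3]=o['tool_pos']
    return T@np.array(c['hand_eye'])
def W(cam,p): return (c2w(cam)@np.r_[p,1])[:3]
def save(cam,n):
    im=get_image(cam); cv2.imwrite(f'pics/{n}.png',im[:,:,::-1]); return im
def px(cam,p):
    c=calibration(cam); q=np.linalg.inv(c2w(cam))@np.r_[p,1]; return (round(c['fx']*q[0]/q[2]+c['cx']),round(c['fy']*q[1]/q[2]+c['cy']))
def px2w(cam,u,v,z):
    c=calibration(cam);T=c2w(cam);d=T[:3,:3]@[(u-c['cx'])/c['fx'],(v-c['cy'])/c['fy'],1];return T[:3,3]+d*(z-T[2,3])/d[2]
E
python3 - <<'E'
from h import *
np.set_printoptions(precision=3,suppress=True)
ims=[save(c,'a_'+c) for c in('scene','side')]
for c in('scene','side'):
    for n in('foot_a_centre','band','lamp','ramp','tray','tray_free','foot_c'):
        print(c,n,[(W(c,r['at']),px(c,W(c,r['at'])),round(r['conf'],2)) for r in mark_of(c,n)[:5]])
o=ctrl.get_obs();print(o['t'],o['tool_pos'],R.from_rotvec(o['tool_rot']).as_matrix())
print(calibration('wrist')['hand_eye'])
E
```

```text
scene foot_a_centre [(array([ 0.681, -0.139,  0.017]), (201, 208), 0.56), (array([ 0.28 , -0.344,  0.017]), (248, 126), 0.53)]
scene band [(array([0.431, 0.169, 0.118]), (306, 214), 0.91), (array([0.651, 0.013, 0.015]), (231, 231), 0.53)]
scene lamp [(array([ 0.426,  0.496, -0.005]), (367, 293), 0.74), (array([0.434, 0.196, 0.281]), (317, 196), 0.57)]
scene ramp [(array([ 0.457, -0.037, -0.001]), (262, 196), 0.63)]
scene tray [(array([ 0.567, -0.397, -0.003]), (188, 154), 0.87)]
scene tray_free [(array([ 0.52 , -0.396,  0.006]), (197, 147), 0.98), (array([ 0.457, -0.039, -0.   ]), (262, 195), 0.61), (array([0.651, 0.014, 0.014]), (231, 231), 0.34)]
scene foot_c [(array([ 0.641, -0.413,  0.   ]), (172, 160), 0.84)]
side foot_a_centre [(array([ 0.271, -0.342,  0.017]), (375, 209), 0.76), (array([ 0.671, -0.134,  0.015]), (267, 186), 0.68)]
side band [(array([0.436, 0.171, 0.118]), (254, 235), 0.57), (array([ 0.634, -0.406,  0.004]), (315, 165), 0.36)]
side lamp [(array([0.427, 0.193, 0.281]), (251, 204), 0.91)]
side ramp [(array([ 0.45 , -0.036, -0.003]), (290, 228), 0.93)]
side tray [(array([ 0.563, -0.395, -0.006]), (326, 175), 0.88)]
side tray_free [(array([ 0.514, -0.391,  0.002]), (334, 179), 0.74)]
side foot_c [(array([ 0.454, -0.037, -0.005]), (289, 228), 0.67), (array([ 0.633, -0.407,  0.005]), (316, 165), 0.64)]
0.8 [ 0.262 -0.567  0.231] [[ 0.     0.419 -0.908]
 [ 0.    -0.908 -0.419]
 [-1.    -0.    -0.   ]]
[[-0.001 -0.325  0.946 -0.143]
 [ 1.    -0.001  0.    -0.001]
 [ 0.001  0.946  0.325 -0.083]
 [ 0.     0.     0.     1.   ]]
```

View pics/a_scene.png

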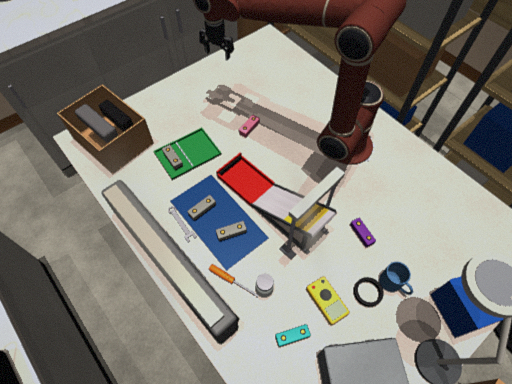

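View pics/a_side.png

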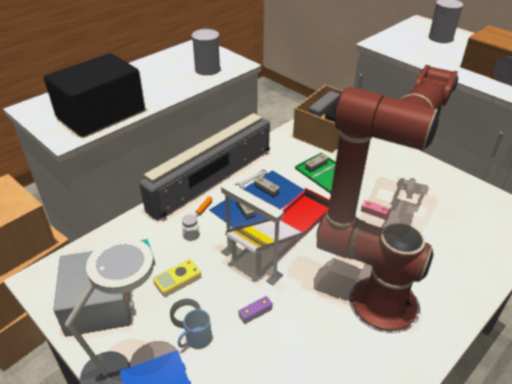

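The scene view shows the two mat feet at about (202,207) and (231,231). The pink (249,125), purple (362,232) and turquoise (292,335) ones are decoys. The ramp with its lamp is at about (300,205), and the tray at (188,154).

```bash
cat >> h.py <<'E'
np.set_printoptions(precision=3,suppress=True)
def frame(z,x):  # tool rotation from tool x (approach) and tool z
    x=np.array(x,float);x/=np.linalg.norm(x);z=np.array(z,float);z-=x*(z@x);z/=np.linalg.norm(z)
    return np.c_[x,np.cross(z,x),z]
def down(yaw): a=np.radians(yaw); return frame([np.cos(a),np.sin(a),0],[0,0,-1])
def plan(p,Rt,op,step=.04,rs=7.,show=True):
    o=ctrl.get_obs();p0=np.array(o['tool_pos']);R0=R.from_rotvec(o['tool_rot']).as_matrix()
    w=R.from_matrix(R0.T@Rt).as_rotvec();dp=np.array(p)-p0
    n=max(1,int(np.ceil(max(np.linalg.norm(dp)/step,np.degrees(np.linalg.norm(w))/rs))))
    rows=[]
    for k in range(n):
        Rk=R0@R.from_rotvec(w*k/n).as_matrix()
        rows.append([round(float(v),3)+0. for v in Rk.T@dp/n]+[round(float(v),1)+0. for v in np.degrees(w)/n]+[op])
    if show: print(n,str(rows).replace(' ',''))
def yawof(mask,cam,z=.03):
    v,u=np.nonzero(mask);P=np.array([px2w(cam,a,b,z)[:2] for a,b in zip(u,v)])
    (c,s,a)=cv2.minAreaRect(P.astype(np.float32)*1000)
    B=cv2.boxPoints((c,s,a));e=[B[1]-B[0],B[2]-B[1]];L=max(e,key=np.linalg.norm)
    return np.array(c)/1000,np.array(s),np.degrees(np.arctan2(L[1],L[0]))%180
def st():
    o=ctrl.get_obs();Rm=R.from_rotvec(o['tool_rot']).as_matrix()
    print('t',o['t'],'p',o['tool_pos'],'q',np.degrees(o['q']).round(),'op',round(o['opening'],4),'F',np.round(o['contact_force'],1));print('x',Rm[:,0],'z',Rm[:,2])
E
python3 - <<'E'
from h import *
for c in('scene',):
  for n in ('foot_a_centre','tray','ramp'):
    for r in cut_out(c,n)[:3]: print(c,n,r['conf'],yawof(r['mask'],c))
plan([.60,-.12,.38],down(-180),.08)
E
```

```text
scene foot_a_centre 0.76 (array([ 0.287, -0.334]), array([129.293,  59.022]), np.float32(13.922472))
scene foot_a_centre 0.62 (array([ 0.681, -0.131]), array([116.629,  57.906]), np.float32(2.7103422))Traceback (most recent call last):
  File "<stdin>", line 4, in <module>
  File "h.py", line 31, in yawof
    v,u=np.nonzero(mask);P=np.array([px2w(cam,a,b,z)[:2] for a,b in zip(u,v)])
                                     ~~~~^^^^^^^^^^^
  File "h.py", line 15, in px2w
    c=calibration(cam);T=c2w(cam);d=T[:3,:3]@[(u-c['cx'])/c['fx'],(v-c['cy'])/c['fy'],1];return T[:3,3]+d*(z-T[2,3])/d[2]
                         ~~~^^^^^
  File "h.py", line 5, in c2w
    c=calibration(cam)
ValueError: time passes only in moves, steps and waits
```

```bash
python3 - <<'E'
s=open('h.py').read()
s=s.replace("P=np.array([px2w(cam,a,b,z)[:2] for a,b in zip(u,v)])","c=calibration(cam);T=c2w(cam);D=np.c_[(u-c['cx'])/c['fx'],(v-c['cy'])/c['fy'],np.ones(len(u))]@T[:3,:3].T;P=(T[:3,3]+D*((z-T[2,3])/D[:,2:]))[:,:2]")
open('h.py','w').write(s)
E
python3 - <<'E'
from h import *
st()
plan([.74,-.06,.35],down(-180),.08)
E
```

```text
t 0.9 p [ 0.262 -0.567  0.231] q [-72.   3.  92.  -0.  85.  -7.] op 0.0853 F [-0.1 -0.   0.8]
x [-0. -0. -1.] z [-0.908 -0.419  0.   ]
18 [[-0.007,-0.014,-0.036,1.4,0.0,0.0,0.08],[-0.007,-0.015,-0.036,1.4,0.0,0.0,0.08],[-0.007,-0.016,-0.035,1.4,0.0,0.0,0.08],[-0.007,-0.017,-0.035,1.4,0.0,0.0,0.08],[-0.007,-0.018,-0.034,1.4,0.0,0.0,0.08],[-0.007,-0.019,-0.034,1.4,0.0,0.0,0.08],[-0.007,-0.019,-0.033,1.4,0.0,0.0,0.08],[-0.007,-0.02,-0.033,1.4,0.0,0.0,0.08],[-0.007,-0.021,-0.032,1.4,0.0,0.0,0.08],[-0.007,-0.022,-0.032,1.4,0.0,0.0,0.08],[-0.007,-0.023,-0.031,1.4,0.0,0.0,0.08],[-0.007,-0.023,-0.031,1.4,0.0,0.0,0.08],[-0.007,-0.024,-0.03,1.4,0.0,0.0,0.08],[-0.007,-0.025,-0.03,1.4,0.0,0.0,0.08],[-0.007,-0.026,-0.029,1.4,0.0,0.0,0.08],[-0.007,-0.026,-0.029,1.4,0.0,0.0,0.08],[-0.007,-0.027,-0.028,1.4,0.0,0.0,0.08],[-0.007,-0.028,-0.027,1.4,0.0,0.0,0.08]]
```

Call:
arm_command:
  plan:
    - [[-0.007, -0.014, -0.036, 1.4, 0, 0, 0.08], [-0.007, -0.015, -0.036, 1.4, 0, 0, 0.08], [-0.007, -0.016, -0.035, 1.4, 0, 0, 0.08], [-0.007, -0.017, -0.035, 1.4, 0, 0, 0.08], [-0.007, -0.018, -0.034, 1.4, 0, 0, 0.08], [-0.007, -0.019, -0.034, 1.4, 0, 0, 0.08], [-0.007, -0.019, -0.033, 1.4, 0, 0, 0.08], [-0.007, -0.02, -0.033, 1.4, 0, 0, 0.08], [-0.007, -0.021, -0.032, 1.4, 0, 0, 0.08], [-0.007, -0.022, -0.032, 1.4, 0, 0, 0.08], [-0.007, -0.023, -0.031, 1.4, 0, 0, 0.08], [-0.007, -0.023, -0.031, 1.4, 0, 0, 0.08], [-0.007, -0.024, -0.03, 1.4, 0, 0, 0.08], [-0.007, -0.025, -0.03, 1.4, 0, 0, 0.08], [-0.007, -0.026, -0.029, 1.4, 0, 0, 0.08], [-0.007, -0.026, -0.029, 1.4, 0, 0, 0.08], [-0.007, -0.027, -0.028, 1.4, 0, 0, 0.08], [-0.007, -0.028, -0.027, 1.4, 0, 0, 0.08], [0, 0, 0, 0, 0, 0, 0.08]]

```text
t: 2.48
tool_pos: [0.7682, -0.0442, 0.3611]
tool_rot: [-2.205, 0.041, 2.199]
contact_force: [0.8, -0.3, -0.4]
opening: 0.0799
```

```bash
python3 - <<'E'
from h import *
st(); save('wrist','w1')
for r in mark_of('wrist','foot_a_centre')[:4]: print(W('wrist',r['at']),r['conf'],px('wrist',W('wrist',r['at'])))
for r in cut_out('wrist','foot_a_centre')[:4]: print(yawof(r['mask'],'wrist'),r['conf'])
E
```

```text
t 2.4833 p [ 0.768 -0.044  0.361] q [-9. 20. 61.  0. 99. 83.] op 0.0799 F [ 0.8 -0.3 -0.4]
x [ 0.003  0.001 -1.   ] z [-0.999  0.038 -0.003]
[ 0.676 -0.142  0.014] 0.73 (308, 191)
[ 0.275 -0.342  0.024] 0.72 (395, 359)
(array([ 0.249, -0.35 ]), array([85.482, 43.642]), np.float32(17.424217)) 0.92
(array([ 0.673, -0.139]), array([115.307,  44.61 ]), np.float32(1.7847877)) 0.83
(array([0.758, 0.157]), array([ 24.977, 194.621]), np.float32(108.89993)) 0.2
```

View pics/w1.png

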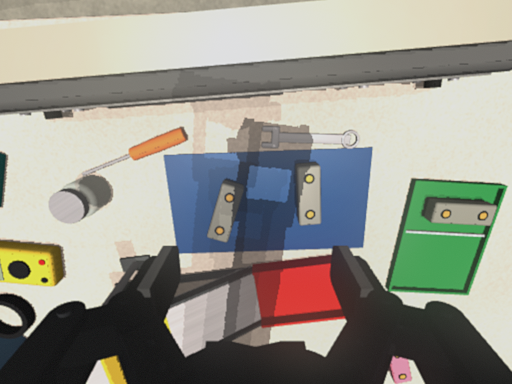

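The wrist view shows foot A at about (309,195) and foot B at (225,213). The tray and catch are to the right and the spanner is beyond foot A. I'll take A first. I work out B from its screw pixels.

```bash
python3 - <<'E'
from h import *
for a,b in (((309,179),(310,214)),((229,198),(220,231))):
    A=px2w('wrist',*a,.034);B=px2w('wrist',*b,.034);d=A-B;print((A+B)/2,np.linalg.norm(d),np.degrees(np.arctan2(d[1],d[0])))
plan([.674,-.139,.12],down(-178.5),.075)
E
```

```text
[ 0.671 -0.142  0.034] 0.06537714982516941 2.6355928580521764
[0.644 0.009 0.034] 0.06662190595200296 -18.35189053580967
7 [[0.034,0.013,0.012,-0.6,0.0,0.0,0.075],[0.034,0.013,0.013,-0.6,0.0,0.0,0.075],[0.034,0.013,0.013,-0.6,0.0,0.0,0.075],[0.034,0.013,0.013,-0.6,0.0,0.0,0.075],[0.034,0.013,0.013,-0.6,0.0,0.0,0.075],[0.034,0.013,0.013,-0.6,0.0,0.0,0.075],[0.034,0.013,0.013,-0.6,0.0,0.0,0.075]]
```

Call:
arm_command:
  plan:
    - [[0.034, 0.013, 0.012, -0.6, 0, 0, 0.075], [0.034, 0.013, 0.013, -0.6, 0, 0, 0.075], [0.034, 0.013, 0.013, -0.6, 0, 0, 0.075], [0.034, 0.013, 0.013, -0.6, 0, 0, 0.075], [0.034, 0.013, 0.013, -0.6, 0, 0, 0.075], [0.034, 0.013, 0.013, -0.6, 0, 0, 0.075], [0.03, 0.013, 0.013, -0.6, 0, 0, 0.075], [0, 0, 0, 0, 0, 0, 0.075]]

```text
t: 3.3
tool_pos: [0.6646, -0.1542, 0.1249]
tool_rot: [2.219, 0.019, -2.194]
contact_force: [-1.0, 1.0, -2.6]
opening: 0.0749
```

```bash
python3 - <<'E'
from h import *
st(); save('wrist','w2')
for r in cut_out('wrist','foot_a_centre')[:2]: print(yawof(r['mask'],'wrist',.034),r['conf'])
plan([.673,-.140,.006],down(-178),.075,step=.03)
E
```

```text
t 3.3 p [ 0.665 -0.154  0.125] q [-19.  15.  90.  -0.  75.  69.] op 0.0749 F [-1.   1.  -2.6]
x [ 0.012 -0.006 -1.   ] z [-1.    -0.024 -0.011]
(array([ 0.683, -0.134]), array([114.339,  41.518]), np.float32(2.961458)) 0.74
(array([ 0.584, -0.367]), array([248.016, 147.196]), np.float32(3.4382985)) 0.34
5 [[0.025,-0.003,0.0,-0.1,-0.3,-0.1,0.075],[0.025,-0.003,0.0,-0.1,-0.3,-0.1,0.075],[0.025,-0.003,0.0,-0.1,-0.3,-0.1,0.075],[0.025,-0.003,0.0,-0.1,-0.3,-0.1,0.075],[0.025,-0.003,-0.001,-0.1,-0.3,-0.1,0.075]]
```

View pics/w2.png

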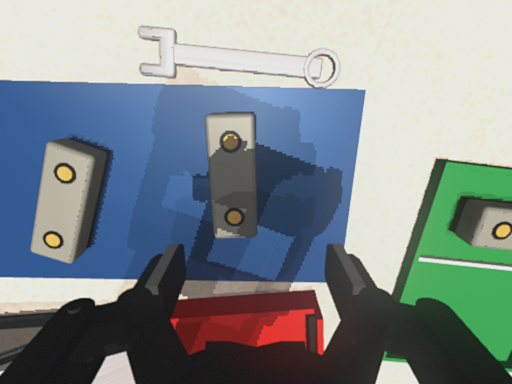

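The close view shows foot A at about (232,178), with screws at (230,141) and (234,217). The finger mid-column is about 256.

```bash
python3 - <<'E'
from h import *
st()
for a,b in (((230,141),(234,217)),((65,173),(53,240))):
    A=px2w('wrist',*a,.034);B=px2w('wrist',*b,.034);d=A-B;print((A+B)/2,np.linalg.norm(d),np.degrees(np.arctan2(d[1],d[0])))
plan([.680,-.137,.006],down(-177.5),.075,step=.03)
E
```

```text
t 3.4 p [ 0.67  -0.153  0.132] q [-19.  15.  89.  -0.  75.  70.] op 0.0747 F [0.5 0.3 0.7]
x [ 0.022 -0.008 -1.   ] z [-0.999 -0.025 -0.022]
[ 0.682 -0.134  0.034] 0.0691904135674554 2.910785238766519
[0.653 0.022 0.034] 0.06866065327678264 -19.08332801354818
5 [[0.025,-0.003,-0.002,-0.2,-0.3,-0.1,0.075],[0.025,-0.003,-0.002,-0.2,-0.3,-0.1,0.075],[0.025,-0.003,-0.002,-0.2,-0.3,-0.1,0.075],[0.025,-0.003,-0.002,-0.2,-0.3,-0.1,0.075],[0.025,-0.003,-0.002,-0.2,-0.3,-0.1,0.075]]
```

Call:
arm_command:
  plan:
    - [[0.025, -0.003, -0.002, -0.2, -0.3, 0, 0.075], [0.025, -0.003, -0.002, -0.2, -0.3, 0, 0.075], [0.02, -0.003, -0.002, 0, -0.3, 0, 0.075], [0.0, -0.003, -0.001, 0, -0.3, 0, 0.075], [0, 0, 0, 0, 0, 0, 0.075], [0, 0, 0, 0, 0, 0, 0.075]]

```text
t: 3.9
tool_pos: [0.6918, -0.1453, 0.0831]
tool_rot: [2.234, 0.012, -2.16]
contact_force: [-0.4, 0.2, -0.3]
opening: 0.0752
```

```bash
python3 - <<'E'
from h import *
st()
for r in mark_of('wrist','foot_a_centre')[:2]: print(W('wrist',r['at']),r['conf'])
get_image('wrist')
st()
for r in cut_out('wrist','foot_a_centre')[:1]: print(yawof(r['mask'],'wrist',.034),r['conf'])
plan([.680,-.137,.006],down(-177.5),.075,step=.03)
E
```

```text
t 3.9 p [ 0.692 -0.145  0.083] q [-18.  19.  88.  -0.  70.  71.] op 0.0752 F [-0.4  0.2 -0.3]
x [ 0.034 -0.018 -0.999] z [-0.999 -0.03  -0.033]
[ 0.712 -0.13  -0.021] 0.86
[ 0.597 -0.393 -0.04 ] 0.27
t 4.0 p [ 0.692 -0.146  0.084] q [-18.  19.  88.  -0.  70.  71.] op 0.0749 F [0.4 0.2 0.3]
x [ 0.036 -0.019 -0.999] z [-0.999 -0.03  -0.035]
(array([ 0.679, -0.135]), array([113.705,  39.824]), np.float32(2.7320218)) 0.61
3 [[0.026,-0.004,0.005,-0.3,-0.7,-0.4,0.075],[0.026,-0.003,0.004,-0.3,-0.7,-0.4,0.075],[0.026,-0.003,0.004,-0.3,-0.7,-0.4,0.075]]
```

Call:
arm_command:
  plan:
    - [[0.005, -0.004, 0.006, -0.4, -1.5, -1, 0.075], [0.005, -0.003, 0.006, -0.4, -1, -0.5, 0.075], [0, 0, 0, 0, 0, 0, 0.075], [0, 0, 0, 0, 0, 0, 0.075], [0, 0, 0, 0, 0, 0, 0.075]]

```text
t: 4.47
tool_pos: [0.6795, -0.1391, 0.0752]
tool_rot: [2.191, 0.057, -2.215]
contact_force: [0.3, -0.1, 0.0]
opening: 0.0753
```

```bash
python3 - <<'E'
from h import *
st()
plan([.680,-.136,.006],down(-177.3),.075,step=.025)
E
```

```text
t 4.4667 p [ 0.679 -0.139  0.075] q [-18.  20.  89.   0.  72.  70.] op 0.0753 F [ 0.3 -0.1  0. ]
x [-0.011  0.007 -1.   ] z [-0.999 -0.044  0.011]
3 [[0.023,-0.001,0.0,-0.1,0.2,0.1,0.075],[0.023,-0.001,0.0,-0.1,0.2,0.1,0.075],[0.023,-0.001,0.0,-0.1,0.2,0.1,0.075]]
```

Call:
arm_command:
  plan:
    - [[0.02, -0.001, 0, -0.1, 0.2, 0.1, 0.075], [0.02, -0.001, 0, -0.1, 0.2, 0.1, 0.075], [0.015, -0.001, 0, 0, 0, 0, 0.075], [0, 0, 0, 0, 0, 0, 0.075], [0, 0, 0, 0, 0, 0, 0.075]]

```text
t: 4.88
tool_pos: [0.6802, -0.1364, 0.0198]
tool_rot: [2.198, 0.055, -2.199]
contact_force: [0.6, -0.3, 1.8]
opening: 0.0753
```

```bash
python3 - <<'E'
from h import *
st()
plan([.680,-.136,.006],down(-177.3),.075,step=.025)
save('side','s1')
E
```

```text
t 4.8833 p [ 0.68  -0.136  0.02 ] q [-18.  23.  90.   0.  67.  70.] op 0.0753 F [ 0.6 -0.3  1.8]
x [-0.001  0.003 -1.   ] z [-0.999 -0.047  0.   ]
1 [[0.014,0.0,0.0,0.0,0.0,0.2,0.075]]
```

Call:
arm_command:
  plan:
    - [[0.013, 0, 0, 0, 0, 0, 0.075], [0, 0, 0, 0, 0, 0, 0.075], [0, 0, 0, 0, 0, 0, 0.03], [0, 0, 0, 0, 0, 0, 0.03], [0, 0, 0, 0, 0, 0, 0.03], [0, 0, 0, 0, 0, 0, 0.03], [0, 0, 0, 0, 0, 0, 0.03], [0, 0, 0, 0, 0, 0, 0.03]]
  squeeze: 50

```text
t: 5.6
tool_pos: [0.6821, -0.1361, 0.009]
tool_rot: [2.203, 0.056, -2.195]
contact_force: [-0.5, 1.0, -2.6]
opening: 0.0391
```

```bash
python3 - <<'E'
from h import *
st()
E
```

```text
t 5.6 p [ 0.682 -0.136  0.009] q [-18.  24.  90.   0.  66.  70.] op 0.0391 F [-0.5  1.  -2.6]
x [ 0.003  0.004 -1.   ] z [-0.999 -0.047 -0.004]
```

Call:
arm_command:
  plan:
    - [[-0.015, 0, 0, 0, 0, 0, 0.03], [-0.035, 0, 0, 0, 0, 0, 0.03], [-0.04, 0, 0, 0, 0, 0, 0.03], [-0.04, 0, 0, 0, 0, 0, 0.03], [-0.04, 0, 0, 0, 0, 0, 0.03], [-0.03, 0, 0, 0, 0, 0, 0.03], [-0.02, 0, 0, 0, 0, 0, 0.03], [0, 0, 0, 0, 0, 0, 0.03]]

```text
t: 6.27
tool_pos: [0.6769, -0.1367, 0.238]
tool_rot: [2.192, 0.057, -2.21]
contact_force: [0.8, 0.2, -1.3]
opening: 0.039
```

```bash
cat >> h.py <<'E'
BC=np.array([.4335,.170,.119]);BY=95.5
def band(s,n,y=0,BC=None,BY=None):
    BC=globals()['BC'] if BC is None else BC; a=np.radians(globals()['BY'] if BY is None else BY); t=np.radians(27)
    e=np.array([np.cos(a),np.sin(a),0]);l=np.array([-e[1],e[0],0]);k=np.array([0,0,1.])
    u=np.cos(t)*e+np.sin(t)*k;N=-np.sin(t)*e+np.cos(t)*k
    return BC+s*u+n*N+y*l, frame(u,-N)
E
python3 - <<'E'
from h import *
st()
p,Rt=band(-.08,.14);print(p)
plan(p,Rt,.03,rs=5.2)
E
```

```text
t 6.2667 p [ 0.677 -0.137  0.238] q [-18.  12.  82.   0.  87.  70.] op 0.039 F [ 0.8  0.2 -1.3]
x [-0.008  0.005 -1.   ] z [-0.999 -0.046  0.008]
[0.446 0.036 0.207]
18 [[0.002,-0.01,0.012,4.7,-1.2,-1.1,0.03],[0.002,-0.009,0.013,4.7,-1.2,-1.1,0.03],[0.003,-0.008,0.014,4.7,-1.2,-1.1,0.03],[0.003,-0.007,0.014,4.7,-1.2,-1.1,0.03],[0.004,-0.005,0.015,4.7,-1.2,-1.1,0.03],[0.004,-0.004,0.015,4.7,-1.2,-1.1,0.03],[0.004,-0.003,0.015,4.7,-1.2,-1.1,0.03],[0.005,-0.001,0.015,4.7,-1.2,-1.1,0.03],[0.005,0.0,0.015,4.7,-1.2,-1.1,0.03],[0.005,0.001,0.015,4.7,-1.2,-1.1,0.03],[0.006,0.003,0.015,4.7,-1.2,-1.1,0.03],[0.006,0.004,0.014,4.7,-1.2,-1.1,0.03],[0.006,0.005,0.014,4.7,-1.2,-1.1,0.03],[0.006,0.007,0.013,4.7,-1.2,-1.1,0.03],[0.006,0.008,0.013,4.7,-1.2,-1.1,0.03],[0.006,0.009,0.012,4.7,-1.2,-1.1,0.03],[0.006,0.01,0.011,4.7,-1.2,-1.1,0.03],[0.006,0.011,0.01,4.7,-1.2,-1.1,0.03]]
```

Call:
arm_command:
  plan:
    - [[0.002, -0.01, 0.012, 4.7, -1.2, -1.1, 0.03], [0.002, -0.009, 0.013, 4.7, -1.2, -1.1, 0.03], [0.003, -0.008, 0.014, 4.7, -1.2, -1.1, 0.03], [0.003, -0.007, 0.014, 4.7, -1.2, -1.1, 0.03], [0.004, -0.005, 0.015, 4.7, -1.2, -1.1, 0.03], [0.004, -0.004, 0.015, 4.7, -1.2, -1.1, 0.03], [0.004, -0.003, 0.015, 4.7, -1.2, -1.1, 0.03], [0.005, -0.001, 0.015, 4.7, -1.2, -1.1, 0.03], [0.005, 0, 0.015, 4.7, -1.2, -1.1, 0.03], [0.005, 0.001, 0.015, 4.7, -1.2, -1.1, 0.03], [0.006, 0.003, 0.015, 4.7, -1.2, -1.1, 0.03], [0.006, 0.004, 0.014, 4.7, -1.2, -1.1, 0.03], [0.006, 0.005, 0.014, 4.7, -1.2, -1.1, 0.03], [0, 0, 0, 0, 0, 0, 0.03], [0, 0, 0, 0, 0, 0, 0.03]]

```text
t: 7.52
tool_pos: [0.497, -0.0044, 0.2015]
tool_rot: [-1.211, 0.695, 1.735]
contact_force: [1.1, -1.0, -2.6]
opening: 0.0392
```

```bash
python3 - <<'E'
from h import *
st(); save('wrist','w3');
for n in('band','ramp','lamp'):
    for r in mark_of('wrist',n)[:2]: print(n,W('wrist',r['at']),r['conf'])
p,Rt=band(-.08,.14)
plan(p,Rt,.03,rs=5.2)
E
```

```text
t 7.5167 p [ 0.497 -0.004  0.201] q [-18.  -6. 106.  17.  94. 133.] op 0.0392 F [ 1.1 -1.  -2.6]
x [-0.134  0.344 -0.929] z [-0.435  0.822  0.367]
ramp [ 0.461 -0.038  0.001] 0.82
ramp [0.558 0.428 0.001] 0.52
5 [[0.003,0.006,0.012,4.1,-1.0,-1.3,0.03],[0.003,0.006,0.011,4.1,-1.0,-1.3,0.03],[0.003,0.007,0.01,4.1,-1.0,-1.3,0.03],[0.003,0.008,0.01,4.1,-1.0,-1.3,0.03],[0.003,0.009,0.009,4.1,-1.0,-1.3,0.03]]
```

View pics/w3.png

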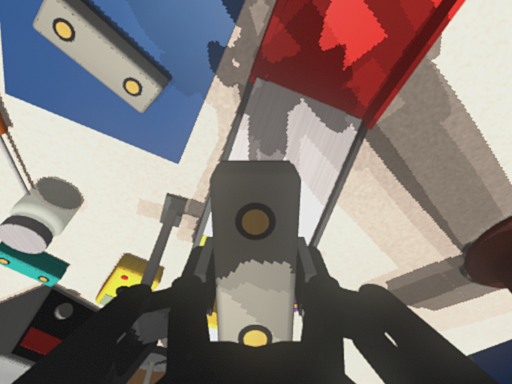

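The wrist view shows foot A held straight, centred at about (255,255). The board's lower-edge corners are at about (258,78) and (366,120).

```bash
python3 - <<'E'
from h import *
A=px2w('wrist',258,78,.012);B=px2w('wrist',364,121,.012);d=A-B
print(A,B,np.linalg.norm(d),(A+B)/2,np.degrees(np.arctan2(d[1],d[0]))+90)
c=cut_out('scene','lamp') if 0 else None
for cam in('scene','side'):
    get_image(cam)
    for r in cut_out(cam,'band')[:1]: print(cam,r['conf'],r['mask'].sum())
    for n in('band','lamp','ramp'):
        for r in mark_of(cam,n)[:1]: print(n,W(cam,r['at']),r['conf'])
E
```

```text
[ 0.515 -0.029  0.012] [ 0.391 -0.041  0.012] 0.12458409177498644 [ 0.453 -0.035  0.012] 95.93986255083823
scene 0.89 448
band [0.433 0.169 0.122] 0.79
lamp [0.437 0.194 0.281] 0.85
ramp [ 0.458 -0.039 -0.004] 0.64
side 0.59 402
band [0.438 0.175 0.119] 0.56
lamp [0.427 0.195 0.28 ] 0.9
ramp [ 0.454 -0.037 -0.001] 0.85
```

```bash
sed -i 's/^BC=.*/BC=np.array([.433,.1715,.119]);BY=95.8/' h.py; python3 - <<'E'
from h import *
st()
p,Rt=band(-.06,.14)
plan(p,Rt,.03,rs=5.2)
E
```

```text
t 8.2167 p [ 0.498 -0.004  0.203] q [-18.  -6. 106.  17.  94. 133.] op 0.039 F [ 0.5 -0.3 -3.1]
x [-0.133  0.345 -0.929] z [-0.434  0.823  0.367]
5 [[0.003,0.004,0.015,4.0,-1.0,-1.3,0.03],[0.003,0.005,0.015,4.0,-1.0,-1.3,0.03],[0.003,0.006,0.015,4.0,-1.0,-1.3,0.03],[0.003,0.007,0.014,4.0,-1.0,-1.3,0.03],[0.003,0.008,0.013,4.0,-1.0,-1.3,0.03]]
```

Call:
arm_command:
  plan:
    - [[0.003, 0.004, 0.015, 4, -1, -1.3, 0.03], [0.003, 0.005, 0.015, 4, -1, -1.3, 0.03], [0.003, 0.006, 0.015, 4, -1, -1.3, 0.03], [0.003, 0.007, 0.014, 4, -1, -1.3, 0.03], [0.003, 0.008, 0.013, 4, -1, -1.3, 0.03], [0, 0, 0, 0, 0, 0, 0.03], [0, 0, 0, 0, 0, 0, 0.03], [0, 0, 0, 0, 0, 0, 0.03]]

```text
t: 8.88
tool_pos: [0.4446, 0.0562, 0.2177]
tool_rot: [-0.9, 0.826, 1.476]
contact_force: [0.5, 0.1, -2.4]
opening: 0.0391
```

```bash
python3 - <<'E'
from h import *
st()
p,Rt=band(0,.08); print(Rt[:,0],Rt[:,2])
plan(p,Rt,.03,rs=5.2,step=.025)
E
```

```text
t 8.8833 p [0.445 0.056 0.218] q [-18. -19. 116.  25.  94. 156.] op 0.0391 F [ 0.5  0.1 -2.4]
x [-0.043  0.454 -0.89 ] z [-0.079  0.886  0.456]
[-0.046  0.452 -0.891] [-0.09   0.886  0.454]
4 [[0.015,0.0,0.015,-0.2,0.0,0.0,0.03],[0.015,0.0,0.015,-0.2,0.0,0.0,0.03],[0.015,0.0,0.015,-0.2,0.0,0.0,0.03],[0.015,0.0,0.015,-0.2,0.0,0.0,0.03]]
```

Call:
arm_command:
  plan:
    - [[0.015, 0, 0.015, -0.2, 0, 0, 0.03], [0.015, 0, 0.015, -0.2, 0, 0, 0.03], [0.015, 0, 0.015, -0.2, 0, 0, 0.03], [0.013, 0, 0.013, -0.2, 0, 0, 0.03], [0, 0, 0, 0, 0, 0, 0.03], [0, 0, 0, 0, 0, 0, 0.03], [0, 0, 0, 0, 0, 0, 0.03]]

```text
t: 9.47
tool_pos: [0.4417, 0.1332, 0.1919]
tool_rot: [-0.918, 0.817, 1.483]
contact_force: [0.1, 0.6, -3.0]
opening: 0.0392
```

```bash
python3 - <<'E'
from h import *
st(); save('side','s2')
p,Rt=band(0,.025)
plan(p,Rt,.03,rs=5.2,step=.02)
E
```

```text
t 9.4667 p [0.442 0.133 0.192] q [ -8. -19. 119.  26.  87. 162.] op 0.0392 F [ 0.1  0.6 -3. ]
x [-0.041  0.449 -0.892] z [-0.097  0.887  0.451]
3 [[0.019,0.002,0.001,0.1,-0.1,0.1,0.03],[0.019,0.002,0.001,0.1,-0.1,0.1,0.03],[0.019,0.002,0.001,0.1,-0.1,0.1,0.03]]
```

View pics/s2.png

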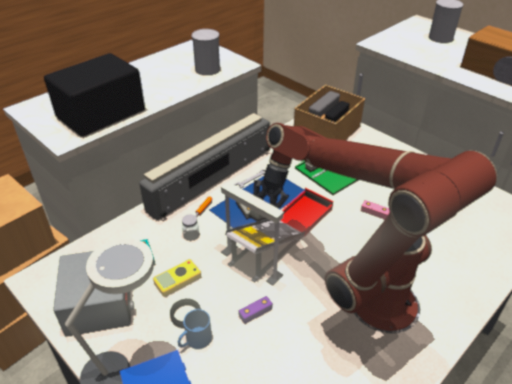

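The side view shows the hand at about (272,185), coming in clear of the lamp bar (250,200). I'll descend square to the slope.

Call:
arm_command:
  plan:
    - [[0.019, 0.002, 0.001, 0.1, -0.1, 0.1, 0.03], [0.019, 0.002, 0.001, 0.1, -0.1, 0.1, 0.03], [0.017, 0.002, 0.001, 0.1, -0.1, 0.1, 0.03], [0, 0, 0, 0, 0, 0, 0.03], [0, 0, 0, 0, 0, 0, 0.03], [0, 0, 0, 0, 0, 0, 0.03]]

```text
t: 10.02
tool_pos: [0.4384, 0.1553, 0.1468]
tool_rot: [-0.913, 0.819, 1.476]
contact_force: [0.1, 0.4, -2.5]
opening: 0.039
```

```bash
python3 - <<'E'
from h import *
st()
p,Rt=band(0,.010)
plan(p,Rt,.03,rs=5.2,step=.006)
E
```

```text
t 10.0167 p [0.438 0.155 0.147] q [ -6. -16. 121.  27.  81. 163.] op 0.039 F [ 0.1  0.4 -2.5]
x [-0.037  0.451 -0.892] z [-0.089  0.887  0.452]
4 [[0.006,0.001,0.001,0.0,0.0,0.1,0.03],[0.006,0.001,0.001,0.0,0.0,0.1,0.03],[0.006,0.001,0.001,0.0,0.0,0.1,0.03],[0.006,0.001,0.001,0.0,0.0,0.1,0.03]]
```

Call:
arm_command:
  plan:
    - [[0.006, 0.001, 0.001, 0, 0, 0.1, 0.03], [0.006, 0.001, 0.001, 0, 0, 0.1, 0.03], [0.006, 0.001, 0.001, 0, 0, 0.1, 0.03], [0.002, 0.001, 0.001, 0, 0, 0, 0.03], [0, 0, 0, 0, 0, 0, 0.03], [0, 0, 0, 0, 0, 0, 0.03]]

```text
t: 10.52
tool_pos: [0.436, 0.1669, 0.1329]
tool_rot: [-0.915, 0.818, 1.474]
contact_force: [0.0, 0.3, -2.1]
opening: 0.0393
```

```bash
python3 - <<'E'
from h import *
st()
p,Rt=band(0,.008)
plan(p,Rt,.03,rs=5.2,step=.006)
E
```

```text
t 10.5167 p [0.436 0.167 0.133] q [ -4. -16. 122.  27.  79. 164.] op 0.0393 F [ 0.   0.3 -2.1]
x [-0.036  0.45  -0.892] z [-0.09   0.888  0.451]
2 [[0.003,0.001,-0.001,0.0,-0.1,0.3,0.03],[0.003,0.001,-0.001,0.0,-0.1,0.3,0.03]]
```

Call:
arm_command:
  plan:
    - [[0.003, 0.001, -0.001, 0, 0, 0.3, 0.03], [0.003, 0.001, 0, 0, 0, 0.3, 0.03], [0, 0, 0, 0, 0, 0, 0.03], [0, 0, 0, 0, 0, 0, 0.03]]

```text
t: 10.85
tool_pos: [0.4338, 0.1687, 0.1269]
tool_rot: [-0.912, 0.824, 1.484]
contact_force: [-0.2, 0.3, -3.2]
opening: 0.0395
```

```bash
python3 - <<'E'
from h import *
st()
p,Rt=band(0,.006)
plan(p,Rt,.03,rs=5.2,step=.006)
E
```

```text
t 10.85 p [0.434 0.169 0.127] q [ -4. -15. 122.  27.  79. 163.] op 0.0395 F [-0.2  0.3 -3.2]
x [-0.047  0.449 -0.893] z [-0.091  0.888  0.451]
1 [[0.002,0.001,-0.001,0.0,-0.2,-0.1,0.03]]
```

Call:
arm_command:
  plan:
    - [[0.0015, 0.0005, 0, 0, 0, 0, 0.03], [0, 0, 0, 0, 0, 0, 0.03], [0.001, 0, 0, 0, 0, 0, 0.03], [0, 0, 0, 0, 0, 0, 0.03]]

```text
t: 11.18
tool_pos: [0.4337, 0.1697, 0.1251]
tool_rot: [-0.913, 0.824, 1.484]
contact_force: [-0.7, 0.7, -2.2]
opening: 0.0389
```

```bash
python3 - <<'E'
from h import *
st()
p,Rt=band(0,.005)
plan(p,Rt,.03,rs=5.2,step=.006)
E
```

```text
t 11.1833 p [0.434 0.17  0.125] q [ -4. -15. 123.  27.  79. 163.] op 0.0389 F [-0.7  0.7 -2.2]
x [-0.046  0.448 -0.893] z [-0.091  0.888  0.451]
1 [[0.001,0.0,-0.001,0.1,-0.2,0.0,0.03]]
```

Call:
arm_command:
  plan:
    - [[0.0015, 0, 0, 0, 0, 0, 0.03], [0, 0, 0, 0, 0, 0, 0.03], [0.001, 0, 0, 0, 0, 0, 0.03], [0, 0, 0, 0, 0, 0, 0.03]]

```text
t: 11.52
tool_pos: [0.4347, 0.17, 0.1251]
tool_rot: [-0.916, 0.823, 1.483]
contact_force: [-0.8, -0.7, -2.6]
opening: 0.039
```

```bash
python3 - <<'E'
from h import *
st()
p,Rt=band(0,.005)
plan(p,Rt,.03,rs=5.2,step=.006)
save('wrist','w4')
E
```

```text
t 11.5167 p [0.435 0.17  0.125] q [ -4. -15. 122.  27.  78. 163.] op 0.039 F [-0.8 -0.7 -2.6]
x [-0.045  0.447 -0.893] z [-0.093  0.888  0.449]
1 [[0.001,0.002,-0.001,0.1,-0.3,0.0,0.03]]
```

View pics/w4.png

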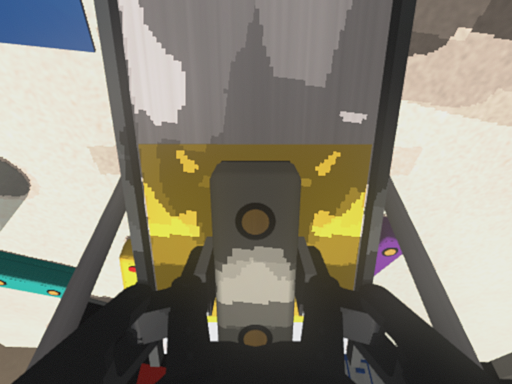

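The wrist view shows the foot centred between the rails. Its lower end, at about row 162, is just inside the yellow band, whose edge is at row 145.

Call:
arm_command:
  plan:
    - [[0.002, 0, 0, 0, 0, 0, 0.03], [0.001, 0, 0, 0, 0, 0, 0.03], [0, 0, 0, 0, 0, 0, 0.03]]

```text
t: 11.82
tool_pos: [0.435, 0.17, 0.1253]
tool_rot: [-0.919, 0.824, 1.484]
contact_force: [-0.3, 0.2, -3.3]
opening: 0.0394
```

```bash
python3 - <<'E'
from h import *
st()
p,Rt=band(0,0);print((np.array(ctrl.get_obs()['tool_pos'])-p)@Rt)
E
```

```text
t 11.8167 p [0.435 0.17  0.125] q [ -4. -15. 122.  27.  79. 163.] op 0.0394 F [-0.3  0.2 -3.3]
x [-0.046  0.445 -0.894] z [-0.095  0.889  0.447]
[-0.006 -0.002  0.001]
```

Call:
arm_command:
  plan:
    - [[0.004, 0, 0, 0, 0, 0, 0.03], [0, 0, 0, 0, 0, 0, 0.03]]

```text
t: 11.98
tool_pos: [0.4362, 0.1698, 0.1263]
tool_rot: [-0.924, 0.825, 1.485]
contact_force: [0.1, -0.3, -3.1]
opening: 0.0396
```

Call:
arm_command:
  plan:
    - [[0, 0, 0, 0, 0, 0, 0.07], [0, 0, 0, 0, 0, 0, 0.07], [0, 0, 0, 0, 0, 0, 0.07], [0, 0, 0, 0, 0, 0, 0.07], [-0.01, 0, 0, 0, 0, 0, 0.07], [-0.02, 0, 0, 0, 0, 0, 0.07], [-0.025, 0, 0, 0, 0, 0, 0.07], [-0.025, 0, 0, 0, 0, 0, 0.07], [-0.015, 0, 0, 0, 0, 0, 0.07], [0, 0, 0, 0, 0, 0, 0.07], [0, 0, 0, 0, 0, 0, 0.07], [0, 0, 0, 0, 0, 0, 0.07], [0, 0, 0, 0, 0, 0, 0.07]]

```text
t: 13.07
tool_pos: [0.439, 0.1275, 0.2141]
tool_rot: [-0.919, 0.824, 1.488]
contact_force: [-0.8, -1.1, -0.2]
opening: 0.07
```

```bash
python3 - <<'E'
from h import *
st();save('wrist','w5')
for r in mark_of('wrist','foot_a_centre')[:3]: print(W('wrist',r['at']),r['conf'],px('wrist',W('wrist',r['at'])))
p,Rt=band(0,0);print((np.array(ctrl.get_obs()['tool_pos'])-p)@Rt)
E
```

```text
t 13.0667 p [0.439 0.128 0.214] q [ -9. -20. 117.  26.  90. 163.] op 0.07 F [-0.8 -1.1 -0.2]
x [-0.049  0.445 -0.894] z [-0.097  0.889  0.448]
[0.438 0.168 0.132] 0.89 (250, 193)
[-0.104 -0.001  0.004]
```

View pics/w5.png

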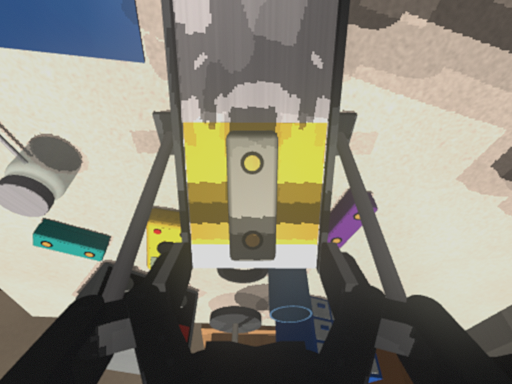

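Foot A is holding on the band at about (252,193), roughly 1 s after release. I'll watch it a little longer, then go back down to regrip it.

Call:
arm_command:
  plan:
    - [[0, 0, 0, 0, 0, 0, 0.07], [0, 0, 0, 0, 0, 0, 0.07], [0, 0, 0, 0, 0, 0, 0.07], [0, 0, 0, 0, 0, 0, 0.07], [0, 0, 0, 0, 0, 0, 0.07], [0, 0, 0, 0, 0, 0, 0.07], [0.025, 0, -0.001, 0, 0, 0, 0.07], [0.025, 0, -0.001, 0, 0, 0, 0.07], [0, 0, 0, 0, 0, 0, 0.07], [0, 0, 0, 0, 0, 0, 0.07]]

```text
t: 14.0
tool_pos: [0.4359, 0.1494, 0.1658]
tool_rot: [-0.917, 0.825, 1.491]
contact_force: [0.8, 0.2, 0.4]
opening: 0.07
```

```bash
python3 - <<'E'
from h import *
st();get_image('scene')
for r in mark_of('scene','foot_a_centre')[:4]: print(W('scene',r['at']),r['conf'])
p,Rt=band(0,0);print((np.array(ctrl.get_obs()['tool_pos'])-p)@Rt)
p,Rt=band(0,.012,-.002);plan(p,Rt,.07,step=.02)
E
```

```text
t 14.0 p [0.436 0.149 0.166] q [ -6. -18. 120.  26.  84. 163.] op 0.07 F [0.8 0.2 0.4]
x [-0.052  0.446 -0.894] z [-0.097  0.888  0.449]
[ 0.281 -0.342  0.02 ] 0.74
[0.435 0.162 0.133] 0.49
[ 0.642 -0.411  0.001] 0.48
[0.653 0.014 0.015] 0.42
[-0.052 -0.001  0.001]
3 [[0.013,0.0,0.0,0.1,-0.1,-0.1,0.07],[0.013,0.0,0.0,0.1,-0.1,-0.1,0.07],[0.013,0.0,0.0,0.1,-0.1,-0.1,0.07]]
```

Call:
arm_command:
  plan:
    - [[0.015, 0, 0, 0.1, -0.1, -0.1, 0.07], [0.015, 0, 0, 0.1, -0.1, -0.1, 0.07], [0.01, 0, 0, 0, 0, 0, 0.07], [0.003, 0, 0, 0, 0, 0, 0.07], [0, 0, 0, 0, 0, 0, 0.07], [0, 0, 0, 0, 0, 0, 0.03], [0, 0, 0, 0, 0, 0, 0.03], [0, 0, 0, 0, 0, 0, 0.03], [0, 0, 0, 0, 0, 0, 0.03], [0, 0, 0, 0, 0, 0, 0.03], [0, 0, 0, 0, 0, 0, 0.03]]

```text
t: 15.02
tool_pos: [0.4407, 0.1654, 0.1359]
tool_rot: [-0.925, 0.815, 1.474]
contact_force: [0.7, -0.2, -2.8]
opening: 0.0387
```

```bash
python3 - <<'E'
from h import *
st()
p,Rt=band(0,0);print((np.array(ctrl.get_obs()['tool_pos'])-p)@Rt)
E
```

```text
t 15.0167 p [0.441 0.165 0.136] q [ -4. -15. 122.  27.  79. 163.] op 0.0387 F [ 0.7 -0.2 -2.8]
x [-0.032  0.446 -0.894] z [-0.097  0.889  0.447]
[-0.018 -0.007  0.002]
```

Call:
arm_command:
  plan:
    - [[-0.01, 0, 0, 0, 0, 0, 0.03], [-0.02, 0, -0.002, 0, 0, 0, 0.03], [-0.025, 0, -0.005, 0, 0, 0, 0.03], [-0.03, 0, -0.01, 0, 0, 0, 0.03], [-0.03, 0, -0.02, 0, 0, 0, 0.03], [-0.01, 0, -0.03, 0, 0, 0, 0.03], [0, 0, -0.02, 0, 0, 0, 0.03], [0, 0, 0, 0, 0, 0, 0.03], [0, 0, 0, 0, 0, 0, 0.03]]

```text
t: 15.77
tool_pos: [0.4522, 0.0245, 0.2146]
tool_rot: [-0.929, 0.819, 1.475]
contact_force: [0.2, -0.0, -2.6]
opening: 0.0385
```

```bash
python3 - <<'E'
from h import *
st();save('wrist','w6')
print([(r['at'],r['conf'],calibration('wrist')['hand_eye']@np.r_[r['at'],1]) for r in mark_of('wrist','foot_a_centre')[:2]])
p,Rt=band(0,0);print((np.array(ctrl.get_obs()['tool_pos'])-p)@Rt)
E
```

```text
t 15.7667 p [0.452 0.024 0.215] q [-21. -17. 115.  24.  94. 152.] op 0.0385 F [ 0.2 -0.  -2.6]
x [-0.034  0.442 -0.896] z [-0.099  0.891  0.443]
[([0.0034, 0.0286, 0.1606], 0.66, array([-0.   ,  0.004, -0.004,  1.   ])), ([-0.1886, -0.129, 0.2836], 0.37, array([ 0.167, -0.188, -0.113,  1.   ]))]
[-0.152 -0.004 -0.088]
```

View pics/w6.png

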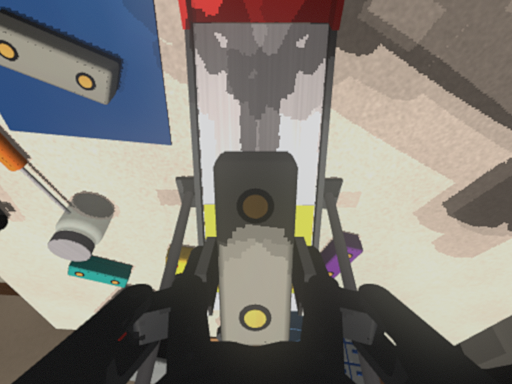

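Foot A is held securely but about 12 mm shallower than the first grip, with screws at (255,206) and (255,318). Next is the tray.

```bash
python3 - <<'E'
from h import *
o=ctrl.get_obs()
plan([.517,-.394,.22],down(82),.03,step=.035,rs=5)
E
```

```text
13 [[-0.015,-0.002,-0.029,1.1,2.0,-0.2,0.03],[-0.014,-0.002,-0.03,1.1,2.0,-0.2,0.03],[-0.013,-0.003,-0.03,1.1,2.0,-0.2,0.03],[-0.012,-0.003,-0.03,1.1,2.0,-0.2,0.03],[-0.011,-0.004,-0.031,1.1,2.0,-0.2,0.03],[-0.009,-0.005,-0.031,1.1,2.0,-0.2,0.03],[-0.008,-0.005,-0.031,1.1,2.0,-0.2,0.03],[-0.007,-0.006,-0.031,1.1,2.0,-0.2,0.03],[-0.006,-0.006,-0.031,1.1,2.0,-0.2,0.03],[-0.005,-0.007,-0.031,1.1,2.0,-0.2,0.03],[-0.004,-0.008,-0.032,1.1,2.0,-0.2,0.03],[-0.003,-0.008,-0.031,1.1,2.0,-0.2,0.03],[-0.002,-0.009,-0.031,1.1,2.0,-0.2,0.03]]
```

Call:
arm_command:
  plan:
    - [[-0.015, -0.002, -0.029, 1.1, 2, -0.2, 0.03], [-0.014, -0.002, -0.03, 1.1, 2, -0.2, 0.03], [-0.013, -0.003, -0.03, 1.1, 2, -0.2, 0.03], [-0.012, -0.003, -0.03, 1.1, 2, -0.2, 0.03], [-0.011, -0.004, -0.031, 1.1, 2, -0.2, 0.03], [-0.009, -0.005, -0.031, 1.1, 2, -0.2, 0.03], [-0.008, -0.005, -0.031, 1.1, 2, -0.2, 0.03], [-0.007, -0.006, -0.031, 1.1, 2, -0.2, 0.03], [-0.006, -0.006, -0.031, 1.1, 2, -0.2, 0.03], [-0.005, -0.007, -0.031, 1.1, 2, -0.2, 0.03], [-0.004, -0.008, -0.03, 1.1, 2, -0.2, 0.03], [-0.003, -0.008, -0.02, 1.1, 2, -0.2, 0.03], [-0.002, -0.007, -0.01, 1.1, 2, -0.2, 0.03], [0, 0, 0, 0, 0, 0, 0.03], [0, 0, 0, 0, 0, 0, 0.03], [0, 0, 0, 0, 0, 0, 0.03]]
  squeeze: 60

```text
t: 17.2
tool_pos: [0.5258, -0.3537, 0.2196]
tool_rot: [-1.109, 1.268, 1.118]
contact_force: [0.4, -0.4, -2.6]
opening: 0.0383
```

```bash
python3 - <<'E'
from h import *
st();save('wrist','w7')
for n in('tray','tray_free','foot_c'):
    print(n,[(W('wrist',r['at']),r['conf']) for r in mark_of('wrist',n)[:2]])
r=cut_out('wrist','tray')
for q in r[:1]: print(yawof(q['mask'],'wrist',.016),q['conf'])
E
```

```text
t 17.2 p [ 0.526 -0.354  0.22 ] q [-41.   5.  92.   0.  84. 147.] op 0.0383 F [ 0.4 -0.4 -2.6]
x [-0.004  0.004 -1.   ] z [0.129 0.992 0.003]
tray [(array([ 0.565, -0.398, -0.002]), 0.61)]
tray_free [(array([ 0.518, -0.394,  0.008]), 0.64)]
foot_c [(array([ 0.638, -0.408,  0.009]), 0.9)]
(array([ 0.569, -0.398]), array([166.419, 236.602]), np.float32(174.36226)) 0.95
```

View pics/w7.png

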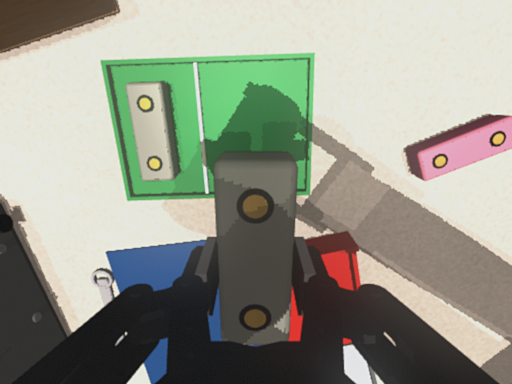

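The wrist view shows the tray's empty half at about (255,125), with foot C at (150,130). The tray mask fits at yaw −5.6°, so the target is (0.517, −0.393) with yaw 84.4°.

```bash
python3 - <<'E'
from h import *
plan([.517,-.393,.08],down(84.4),.03,step=.03)
E
```

```text
5 [[0.028,0.001,-0.008,-0.4,0.0,0.0,0.03],[0.028,0.001,-0.008,-0.4,0.0,0.0,0.03],[0.028,0.001,-0.008,-0.4,0.0,0.0,0.03],[0.028,0.001,-0.008,-0.4,0.0,0.0,0.03],[0.028,0.001,-0.008,-0.4,0.0,0.0,0.03]]
```

Call:
arm_command:
  plan:
    - [[0.028, 0.001, -0.008, -0.4, 0, 0, 0.03], [0.028, 0.001, -0.008, -0.4, 0, 0, 0.03], [0.028, 0.001, -0.008, -0.4, 0, 0, 0.03], [0.028, 0.001, -0.008, -0.4, 0, 0, 0.03], [0.02, 0.001, -0.008, -0.4, 0, 0, 0.03], [0, 0, 0, 0, 0, 0, 0.03], [0, 0, 0, 0, 0, 0, 0.03], [0, 0, 0, 0, 0, 0, 0.03]]

```text
t: 18.12
tool_pos: [0.5174, -0.3943, 0.0889]
tool_rot: [-1.143, 1.249, 1.138]
contact_force: [-0.3, 0.9, -2.3]
opening: 0.0385
```

```bash
python3 - <<'E'
from h import *
st();plan([.517,-.393,.03],down(84.4),.03,step=.02)
E
```

```text
t 18.1167 p [ 0.517 -0.394  0.089] q [-44.  13.  95.   0.  71. 141.] op 0.0385 F [-0.3  0.9 -2.3]
x [ 0.004 -0.001 -1.   ] z [ 0.092  0.996 -0.001]
3 [[0.02,0.0,0.0,0.1,0.0,0.1,0.03],[0.02,0.0,0.0,0.1,0.0,0.1,0.03],[0.02,0.0,0.0,0.1,0.0,0.1,0.03]]
```

Call:
arm_command:
  plan:
    - [[0.02, 0, 0, 0, 0, 0, 0.03], [0.02, 0, 0, 0, 0, 0, 0.03], [0.015, 0, 0, 0, 0, 0, 0.03], [0, 0, 0, 0, 0, 0, 0.03], [0, 0, 0, 0, 0, 0, 0.03], [0.004, 0, 0, 0, 0, 0, 0.03], [0, 0, 0, 0, 0, 0, 0.03]]

```text
t: 18.7
tool_pos: [0.5255, -0.3981, 0.0426]
tool_rot: [-1.162, 1.246, 1.121]
contact_force: [-0.1, 0.3, -3.7]
opening: 0.0384
```

Call:
arm_command:
  plan:
    - [[0.004, 0, 0, 0, 0, 0, 0.03], [0, 0, 0, 0, 0, 0, 0.03]]

```text
t: 18.87
tool_pos: [0.5267, -0.399, 0.0407]
tool_rot: [-1.165, 1.245, 1.118]
contact_force: [-0.5, 0.1, -3.2]
opening: 0.0383
```

```bash
python3 - <<'E'
from h import *
st();plan([.517,-.393,.028],down(84.4),.03,step=.008)
E
```

```text
t 18.8667 p [ 0.527 -0.399  0.041] q [-44.  17.  96.   0.  65. 141.] op 0.0383 F [-0.5  0.1 -3.2]
x [ 0.022 -0.017 -1.   ] z [ 0.09   0.996 -0.015]
3 [[0.004,0.003,0.002,0.1,-0.3,0.5,0.03],[0.004,0.003,0.002,0.1,-0.3,0.5,0.03],[0.004,0.003,0.002,0.1,-0.3,0.5,0.03]]
```

Call:
arm_command:
  plan:
    - [[0.004, 0.003, 0.002, 0.1, -0.4, 0.6, 0.03], [0.003, 0.003, 0.002, 0.1, -0.4, 0.5, 0.03], [0, 0.002, 0.002, 0, 0, 0, 0.03], [0, 0, 0, 0, 0, 0, 0.03], [0, 0, 0, 0, 0, 0, 0.03]]

```text
t: 19.28
tool_pos: [0.5191, -0.3923, 0.0339]
tool_rot: [-1.142, 1.25, 1.137]
contact_force: [0.2, -0.3, -2.7]
opening: 0.0386
```

```bash
python3 - <<'E'
from h import *
st();plan([.517,-.393,.024],down(84.4),.03,step=.008)
E
```

```text
t 19.2833 p [ 0.519 -0.392  0.034] q [-44.  17.  97.   0.  66. 142.] op 0.0386 F [ 0.2 -0.3 -2.7]
x [ 0.004 -0.001 -1.   ] z [ 0.094  0.996 -0.   ]
2 [[0.005,0.001,0.0,0.1,0.0,0.1,0.03],[0.005,0.001,0.0,0.1,0.0,0.1,0.03]]
```

Call:
arm_command:
  plan:
    - [[0.004, 0.001, 0, 0, 0, 0.1, 0.03], [0.003, 0.001, 0, 0, 0, 0, 0.03], [0, 0, 0, 0, 0, 0, 0.03], [0, 0, 0, 0, 0, 0, 0.03]]

```text
t: 19.62
tool_pos: [0.5168, -0.392, 0.0261]
tool_rot: [-1.141, 1.251, 1.138]
contact_force: [0.5, -0.6, -2.4]
opening: 0.0386
```

Call:
arm_command:
  plan:
    - [[0.003, 0, 0, 0, 0, 0, 0.03], [0, 0, 0, 0, 0, 0, 0.03]]

```text
t: 19.78
tool_pos: [0.5173, -0.3925, 0.0239]
tool_rot: [-1.142, 1.251, 1.137]
contact_force: [-0.4, -0.1, -3.1]
opening: 0.0381
```

Call:
arm_command:
  plan:
    - [[0.003, 0, 0, 0, 0, 0, 0.03], [0, 0, 0, 0, 0, 0, 0.03]]

```text
t: 19.95
tool_pos: [0.518, -0.3931, 0.0244]
tool_rot: [-1.142, 1.251, 1.137]
contact_force: [0.5, -0.7, -3.4]
opening: 0.038
```

Call:
arm_command:
  plan:
    - [[0, 0, 0, 0, 0, 0, 0.06], [0, 0, 0, 0, 0, 0, 0.06], [0, 0, 0, 0, 0, 0, 0.06], [-0.01, 0, 0, 0, 0, 0, 0.06], [-0.03, 0, 0, 0, 0, 0, 0.06], [-0.04, 0, 0, 0, 0, 0, 0.06], [-0.04, 0, 0, 0, 0, 0, 0.06], [-0.04, 0, 0, 0, 0, 0, 0.06], [-0.03, 0, -0.01, 0, 0, 0, 0.06], [-0.01, 0, -0.01, 0, 0, 0, 0.06], [0, 0, 0, 0, 0, 0, 0.06], [0, 0, 0, 0, 0, 0, 0.06]]

```text
t: 20.95
tool_pos: [0.5156, -0.4129, 0.2385]
tool_rot: [-1.146, 1.251, 1.134]
contact_force: [-0.7, -0.1, 0.4]
opening: 0.0601
```

```bash
python3 - <<'E'
from h import *
st();save('wrist','w8')
for n in('foot_a_centre',):
    print(n,[(W('wrist',r['at']),r['conf']) for r in mark_of('wrist',n)[:4]])
    for q in cut_out('wrist',n)[:3]: print(yawof(q['mask'],'wrist',.039),q['conf'])
plan([.66,.02,.22],down(162),.075,step=.035,rs=5.5)
E
```

```text
t 20.95 p [ 0.516 -0.413  0.238] q [-45.   7.  87.   0.  85. 140.] op 0.0601 F [-0.7 -0.1  0.4]
x [ 0.005 -0.004 -1.   ] z [ 0.093  0.996 -0.004]
foot_a_centre [(array([ 0.278, -0.341,  0.018]), 0.82), (array([ 0.518, -0.394,  0.021]), 0.57)]
(array([ 0.516, -0.394]), array([110.469,  41.162]), np.float32(83.55327)) 0.92
15 [[0.001,-0.007,0.03,-5.2,0.0,0.0,0.075],[0.001,-0.01,0.029,-5.2,0.0,0.0,0.075],[0.001,-0.012,0.028,-5.2,0.0,0.0,0.075],[0.001,-0.015,0.027,-5.2,0.0,0.0,0.075],[0.001,-0.017,0.025,-5.2,0.0,0.0,0.075],[0.001,-0.019,0.024,-5.2,0.0,0.0,0.075],[0.001,-0.021,0.022,-5.2,0.0,0.0,0.075],[0.001,-0.023,0.02,-5.2,0.0,0.0,0.075],[0.001,-0.025,0.018,-5.2,0.0,0.0,0.075],[0.001,-0.026,0.015,-5.2,0.0,0.0,0.075],[0.001,-0.027,0.013,-5.2,0.0,0.0,0.075],[0.001,-0.029,0.01,-5.2,0.0,0.0,0.075],[0.001,-0.029,0.008,-5.2,0.0,0.0,0.075],[0.001,-0.03,0.005,-5.2,0.0,0.0,0.075],[0.001,-0.03,0.002,-5.2,0.0,0.0,0.075]]
```

Foot A is lying in the tray's empty half at (0.516, −0.394), parallel to the tray's y axis. Now foot B.

Call:
arm_command:
  plan:
    - [[0.001, -0.007, 0.03, -5.2, 0, 0, 0.075], [0.001, -0.01, 0.029, -5.2, 0, 0, 0.075], [0.001, -0.012, 0.028, -5.2, 0, 0, 0.075], [0.001, -0.015, 0.027, -5.2, 0, 0, 0.075], [0.001, -0.017, 0.025, -5.2, 0, 0, 0.075], [0.001, -0.019, 0.024, -5.2, 0, 0, 0.075], [0.001, -0.021, 0.022, -5.2, 0, 0, 0.075], [0.001, -0.023, 0.02, -5.2, 0, 0, 0.075], [0.001, -0.025, 0.018, -5.2, 0, 0, 0.075], [0.001, -0.026, 0.015, -5.2, 0, 0, 0.075], [0.001, -0.027, 0.013, -5.2, 0, 0, 0.075], [0.001, -0.029, 0.01, -5.2, 0, 0, 0.075], [0.001, -0.027, 0.008, -5.2, 0, 0, 0.075], [0.001, -0.02, 0.005, -5.2, 0, 0, 0.075], [0.001, -0.01, 0.002, -5.2, 0, 0, 0.075], [0, 0, 0, 0, 0, 0, 0.075], [0, 0, 0, 0, 0, 0, 0.075], [0, 0, 0, 0, 0, 0, 0.075]]

```text
t: 22.6
tool_pos: [0.6153, 0.0287, 0.1736]
tool_rot: [-2.013, 0.228, 2.164]
contact_force: [0.3, -0.7, -0.4]
opening: 0.0751
```

```bash
python3 - <<'E'
from h import *
st();save('wrist','w9')
n='foot_b_centre'
print(n,[(W('wrist',r['at']),r['conf']) for r in mark_of('wrist',n)[:4]])
for q in cut_out('wrist',n)[:3]: print(yawof(q['mask'],'wrist',.034),q['conf'])
st()
plan([.651,.013,.07],down(161.5),.075,step=.03,rs=5.5)
E
```

```text
t 22.6 p [0.615 0.029 0.174] q [-5.  7. 94.  1. 83. 98.] op 0.0751 F [ 0.3 -0.7 -0.4]
x [-0.069  0.025 -0.997] z [-0.97   0.231  0.073]
foot_b_centre [(array([0.648, 0.016, 0.02 ]), 0.85)]
(array([0.651, 0.015]), array([ 40.155, 109.88 ]), np.float32(160.44373)) 0.89
t 22.75 p [0.616 0.028 0.175] q [-5.  7. 94.  1. 83. 98.] op 0.0751 F [-0.6 -0.8  0.8]
x [-0.067  0.025 -0.997] z [-0.97   0.232  0.071]
4 [[0.025,0.002,-0.011,1.3,1.0,0.1,0.075],[0.026,0.002,-0.011,1.3,1.0,0.1,0.075],[0.026,0.001,-0.01,1.3,1.0,0.1,0.075],[0.026,0.001,-0.01,1.3,1.0,0.1,0.075]]
```

Call:
arm_command:
  plan:
    - [[0.025, 0.002, -0.011, 1.4, 1, 0.1, 0.075], [0.026, 0.001, -0.011, 1.4, 1, 0.1, 0.075], [0.026, 0.001, -0.01, 1.4, 1, 0.1, 0.075], [0.022, 0, -0.009, 1.4, 1, 0.1, 0.075], [0, 0, 0, 0, 0, 0, 0.075], [0, 0, 0, 0, 0, 0, 0.075], [0, 0, 0, 0, 0, 0, 0.075]]

```text
t: 23.33
tool_pos: [0.655, 0.0072, 0.0769]
tool_rot: [-2.043, 0.36, 2.022]
contact_force: [0.5, -0.3, -0.2]
opening: 0.0751
```

```bash
python3 - <<'E'
from h import *
st()
plan([.651,.015,.03],down(160.8),.075,step=.02,rs=5.5)
E
```

```text
t 23.3333 p [0.655 0.007 0.077] q [ -6.  14.  95.  -0.  70. 104.] op 0.0751 F [ 0.5 -0.3 -0.2]
x [ 0.01  -0.004 -1.   ] z [-0.94   0.342 -0.01 ]
3 [[0.016,-0.002,0.002,-0.3,-0.2,0.0,0.075],[0.016,-0.002,0.002,-0.3,-0.2,0.0,0.075],[0.016,-0.002,0.002,-0.3,-0.2,0.0,0.075]]
```

Call:
arm_command:
  plan:
    - [[0.016, -0.002, 0.002, -0.3, -0.2, 0, 0.075], [0.016, -0.002, 0.002, -0.3, -0.2, 0, 0.075], [0.012, -0.002, 0.002, -0.3, -0.2, 0, 0.075], [0, 0, 0, 0, 0, 0, 0.075], [0, 0, 0, 0, 0, 0, 0.075]]

```text
t: 23.75
tool_pos: [0.6541, 0.015, 0.0345]
tool_rot: [-2.048, 0.341, 2.035]
contact_force: [-0.5, 1.0, -0.0]
opening: 0.0753
```

```bash
python3 - <<'E'
from h import *
st()
plan([.651,.015,.008],down(160.8),.075,step=.02,rs=5.5)
E
```

```text
t 23.75 p [0.654 0.015 0.035] q [ -5.  17.  96.   0.  66. 104.] op 0.0753 F [-0.5  1.  -0. ]
x [ 0.007 -0.    -1.   ] z [-0.945  0.326 -0.006]
2 [[0.013,0.001,0.002,0.1,-0.2,0.1,0.075],[0.013,0.001,0.002,0.1,-0.2,0.1,0.075]]
```

Call:
arm_command:
  plan:
    - [[0.013, 0.001, 0.002, 0.1, -0.2, 0.1, 0.075], [0.012, 0.001, 0.001, 0.1, -0.2, 0.1, 0.075], [0, 0, 0, 0, 0, 0, 0.075], [0, 0, 0, 0, 0, 0, 0.03], [0, 0, 0, 0, 0, 0, 0.03], [0, 0, 0, 0, 0, 0, 0.03], [0, 0, 0, 0, 0, 0, 0.03], [0, 0, 0, 0, 0, 0, 0.03], [0, 0, 0, 0, 0, 0, 0.03]]
  squeeze: 50

```text
t: 24.5
tool_pos: [0.6502, 0.0143, 0.0067]
tool_rot: [-2.039, 0.347, 2.043]
contact_force: [0.3, 0.3, -1.5]
opening: 0.0397
```

```bash
python3 - <<'E'
from h import *
st()
E
```

```text
t 24.5 p [0.65  0.014 0.007] q [ -5.  19.  97.  -0.  64. 104.] op 0.0397 F [ 0.3  0.3 -1.5]
x [-0.002 -0.002 -1.   ] z [-0.944  0.329  0.002]
```

Call:
arm_command:
  plan:
    - [[-0.015, 0, 0, 0, 0, 0, 0.03], [-0.035, 0, 0, 0, 0, 0, 0.03], [-0.04, 0, 0, 0, 0, 0, 0.03], [-0.04, 0, 0, 0, 0, 0, 0.03], [-0.04, 0, 0, 0, 0, 0, 0.03], [-0.03, 0, 0, 0, 0, 0, 0.03], [-0.02, 0, 0, 0, 0, 0, 0.03], [0, 0, 0, 0, 0, 0, 0.03]]

```text
t: 25.17
tool_pos: [0.6465, 0.0151, 0.2378]
tool_rot: [-2.029, 0.347, 2.053]
contact_force: [0.8, -0.2, -1.5]
opening: 0.0395
```

```bash
python3 - <<'E'
from h import *
st()
p,Rt=band(-.14,.14);print(p)
plan(p,Rt,.03,rs=5.2,step=.03)
E
```

```text
t 25.1667 p [0.647 0.015 0.238] q [ -5.   6.  88.  -0.  86. 104.] op 0.0395 F [ 0.8 -0.2 -1.5]
x [-0.012 -0.    -1.   ] z [-0.944  0.329  0.011]
[ 0.452 -0.016  0.18 ]
14 [[0.004,0.007,0.012,4.5,-1.7,-1.1,0.03],[0.004,0.008,0.012,4.5,-1.7,-1.1,0.03],[0.005,0.009,0.011,4.5,-1.7,-1.1,0.03],[0.005,0.01,0.01,4.5,-1.7,-1.1,0.03],[0.005,0.01,0.009,4.5,-1.7,-1.1,0.03],[0.005,0.011,0.008,4.5,-1.7,-1.1,0.03],[0.005,0.012,0.007,4.5,-1.7,-1.1,0.03],[0.005,0.013,0.006,4.5,-1.7,-1.1,0.03],[0.005,0.013,0.005,4.5,-1.7,-1.1,0.03],[0.005,0.013,0.004,4.5,-1.7,-1.1,0.03],[0.004,0.014,0.002,4.5,-1.7,-1.1,0.03],[0.004,0.014,0.001,4.5,-1.7,-1.1,0.03],[0.004,0.014,0.0,4.5,-1.7,-1.1,0.03],[0.004,0.014,-0.001,4.5,-1.7,-1.1,0.03]]
```

Call:
arm_command:
  plan:
    - [[0.004, 0.007, 0.012, 4.5, -1.7, -1.1, 0.03], [0.004, 0.008, 0.012, 4.5, -1.7, -1.1, 0.03], [0.005, 0.009, 0.011, 4.5, -1.7, -1.1, 0.03], [0.005, 0.01, 0.01, 4.5, -1.7, -1.1, 0.03], [0.005, 0.01, 0.009, 4.5, -1.7, -1.1, 0.03], [0.005, 0.011, 0.008, 4.5, -1.7, -1.1, 0.03], [0.005, 0.012, 0.007, 4.5, -1.7, -1.1, 0.03], [0.005, 0.013, 0.006, 4.5, -1.7, -1.1, 0.03], [0.005, 0.013, 0.005, 4.5, -1.7, -1.1, 0.03], [0.005, 0.013, 0.004, 4.5, -1.7, -1.1, 0.03], [0.004, 0.014, 0.002, 4.5, -1.7, -1.1, 0.03], [0.004, 0.014, 0.001, 4.5, -1.7, -1.1, 0.03], [0.004, 0.014, 0, 4.5, -1.7, -1.1, 0.03], [0.004, 0.01, 0, 4.5, -1.7, -1.1, 0.03], [0, 0, 0, 0, 0, 0, 0.03], [0, 0, 0, 0, 0, 0, 0.03], [0, 0, 0, 0, 0, 0, 0.03]]

```text
t: 26.58
tool_pos: [0.4354, -0.0088, 0.1653]
tool_rot: [-0.853, 0.85, 1.474]
contact_force: [0.3, 0.1, -2.6]
opening: 0.0394
```

```bash
python3 - <<'E'
from h import *
st()
p,Rt=band(-.03,.1);print(p)
plan(p,Rt,.03,rs=5.2,step=.03)
E
```

```text
t 26.5833 p [ 0.435 -0.009  0.165] q [-26. -14. 118.  23.  92. 148.] op 0.0394 F [ 0.3  0.1 -2.6]
x [-0.06   0.467 -0.882] z [-0.038  0.882  0.469]
[0.44  0.1   0.194]
4 [[0.006,-0.003,0.027,-0.7,0.3,-0.2,0.03],[0.006,-0.003,0.027,-0.7,0.3,-0.2,0.03],[0.006,-0.003,0.027,-0.7,0.3,-0.2,0.03],[0.006,-0.004,0.027,-0.7,0.3,-0.2,0.03]]
```

Call:
arm_command:
  plan:
    - [[0.004, -0.003, 0.027, -0.7, 0.3, -0.2, 0.03], [0.006, -0.003, 0.027, -0.7, 0.3, -0.2, 0.03], [0.006, -0.003, 0.027, -0.7, 0.3, -0.2, 0.03], [0.006, -0.003, 0.02, -0.7, 0.3, -0.2, 0.03], [0, 0, 0, 0, 0, 0, 0.03], [0, 0, 0, 0, 0, 0, 0.03], [0, 0, 0, 0, 0, 0, 0.03]]

```text
t: 27.17
tool_pos: [0.4446, 0.0966, 0.1954]
tool_rot: [-0.926, 0.819, 1.485]
contact_force: [0.8, -0.4, -1.9]
opening: 0.0395
```

```bash
python3 - <<'E'
from h import *
st()
p,Rt=band(0,.03)
plan(p,Rt,.03,rs=5.2,step=.025)
E
```

```text
t 27.1667 p [0.445 0.097 0.195] q [-13. -18. 118.  25.  89. 158.] op 0.0395 F [ 0.8 -0.4 -1.9]
x [-0.042  0.444 -0.895] z [-0.102  0.889  0.446]
4 [[0.018,0.001,0.008,0.2,-0.1,0.0,0.03],[0.018,0.001,0.008,0.2,-0.1,0.0,0.03],[0.018,0.001,0.008,0.2,-0.1,0.0,0.03],[0.018,0.001,0.008,0.2,-0.1,0.0,0.03]]
```

Call:
arm_command:
  plan:
    - [[0.017, 0.001, 0.008, 0.2, -0.1, 0, 0.03], [0.018, 0.001, 0.008, 0.2, -0.1, 0, 0.03], [0.018, 0.001, 0.008, 0.2, -0.1, 0, 0.03], [0.014, 0.001, 0.008, 0.2, -0.1, 0, 0.03], [0, 0, 0, 0, 0, 0, 0.03], [0, 0, 0, 0, 0, 0, 0.03], [0, 0, 0, 0, 0, 0, 0.03]]

```text
t: 27.75
tool_pos: [0.4375, 0.1514, 0.1477]
tool_rot: [-0.912, 0.828, 1.475]
contact_force: [-0.3, -0.2, -2.2]
opening: 0.0392
```

```bash
python3 - <<'E'
from h import *
st()
p,Rt=band(0,.01)
plan(p,Rt,.03,rs=5.2,step=.008)
E
```

```text
t 27.75 p [0.438 0.151 0.148] q [ -6. -17. 121.  26.  82. 163.] op 0.0392 F [-0.3 -0.2 -2.2]
x [-0.041  0.446 -0.894] z [-0.085  0.89   0.448]
4 [[0.006,0.001,0.001,-0.1,-0.1,0.1,0.03],[0.006,0.001,0.001,-0.1,-0.1,0.1,0.03],[0.006,0.001,0.001,-0.1,-0.1,0.1,0.03],[0.006,0.001,0.001,-0.1,-0.1,0.1,0.03]]
```

Call:
arm_command:
  plan:
    - [[0.006, 0.001, 0.001, -0.1, -0.1, 0.1, 0.03], [0.006, 0.001, 0.001, -0.1, -0.1, 0.1, 0.03], [0.006, 0.001, 0.001, -0.1, -0.1, 0.1, 0.03], [0.004, 0.001, 0.001, -0.1, -0.1, 0.1, 0.03], [0, 0, 0, 0, 0, 0, 0.03], [0, 0, 0, 0, 0, 0, 0.03]]

```text
t: 28.25
tool_pos: [0.4342, 0.163, 0.1299]
tool_rot: [-0.91, 0.821, 1.482]
contact_force: [-0.2, -0.3, -2.9]
opening: 0.0394
```

```bash
python3 - <<'E'
from h import *
st()
p,Rt=band(0,.005)
plan(p,Rt,.03,rs=5.2,step=.006)
E
```

```text
t 28.25 p [0.434 0.163 0.13 ] q [ -5. -15. 122.  27.  79. 163.] op 0.0394 F [-0.2 -0.3 -2.9]
x [-0.044  0.452 -0.891] z [-0.09   0.887  0.454]
2 [[0.004,0.0,0.001,0.0,0.0,0.0,0.03],[0.004,0.0,0.001,0.0,0.0,0.0,0.03]]
```

Call:
arm_command:
  plan:
    - [[0.004, 0, 0.001, 0, 0, 0, 0.03], [0.003, 0, 0.001, 0, 0, 0, 0.03], [0, 0, 0, 0, 0, 0, 0.03], [0.002, 0, 0, 0, 0, 0, 0.03], [0, 0, 0, 0, 0, 0, 0.03]]

```text
t: 28.67
tool_pos: [0.4341, 0.1695, 0.1227]
tool_rot: [-0.911, 0.82, 1.482]
contact_force: [0.4, 0.2, -2.7]
opening: 0.0395
```

```bash
python3 - <<'E'
from h import *
st()
p,Rt=band(0,0);print((np.array(ctrl.get_obs()['tool_pos'])-p)@Rt)
E
```

```text
t 28.6667 p [0.434 0.169 0.123] q [ -4. -15. 123.  27.  78. 163.] op 0.0395 F [ 0.4  0.2 -2.7]
x [-0.043  0.452 -0.891] z [-0.091  0.887  0.454]
[-0.004 -0.001 -0.   ]
```

Call:
arm_command:
  plan:
    - [[0.003, 0, 0, 0, 0, 0, 0.03], [0, 0, 0, 0, 0, 0, 0.03]]

```text
t: 28.83
tool_pos: [0.4368, 0.17, 0.124]
tool_rot: [-0.916, 0.816, 1.478]
contact_force: [0.4, 0.3, -3.1]
opening: 0.0389
```

Call:
arm_command:
  plan:
    - [[0.002, 0, 0, 0, 0, 0, 0.03], [0, 0, 0, 0, 0, 0, 0.03]]

```text
t: 29.0
tool_pos: [0.4379, 0.1708, 0.1234]
tool_rot: [-0.918, 0.814, 1.476]
contact_force: [1.2, 0.4, -2.8]
opening: 0.0394
```

Blocked by the surface, so it is seated. Releasing foot B.

Call:
arm_command:
  plan:
    - [[0, 0, 0, 0, 0, 0, 0.07], [0, 0, 0, 0, 0, 0, 0.07], [0, 0, 0, 0, 0, 0, 0.07], [0, 0, 0, 0, 0, 0, 0.07], [-0.01, 0, 0, 0, 0, 0, 0.07], [-0.02, 0, 0, 0, 0, 0, 0.07], [-0.025, 0, 0, 0, 0, 0, 0.07], [-0.025, 0, 0, 0, 0, 0, 0.07], [-0.015, 0, 0, 0, 0, 0, 0.07], [0, 0, 0, 0, 0, 0, 0.07], [0, 0, 0, 0, 0, 0, 0.07], [0, 0, 0, 0, 0, 0, 0.07], [0, 0, 0, 0, 0, 0, 0.07], [0, 0, 0, 0, 0, 0, 0.07], [0, 0, 0, 0, 0, 0, 0.07], [0, 0, 0, 0, 0, 0, 0.07]]

```text
t: 30.33
tool_pos: [0.438, 0.1274, 0.2099]
tool_rot: [-0.912, 0.817, 1.484]
contact_force: [0.0, -0.3, -0.4]
opening: 0.0701
```

```bash
python3 - <<'E'
from h import *
st();save('wrist','w10');save('scene','sc10')
for c in('wrist','scene'):print(c,[(W(c,r['at']),r['conf']) for r in mark_of(c,'foot_b_centre')[:5]])
E
```

```text
t 30.3333 p [0.438 0.127 0.21 ] q [ -9. -20. 118.  26.  90. 163.] op 0.0701 F [ 0.  -0.3 -0.4]
x [-0.043  0.453 -0.89 ] z [-0.093  0.885  0.455]
wrist [(array([0.269, 0.331, 0.017]), 0.88), (array([0.726, 0.439, 0.018]), 0.74)]
scene [(array([0.276, 0.325, 0.013]), 0.77), (array([0.722, 0.436, 0.013]), 0.57), (array([ 0.485, -0.16 ,  0.022]), 0.52)]
```

View pics/w10.png

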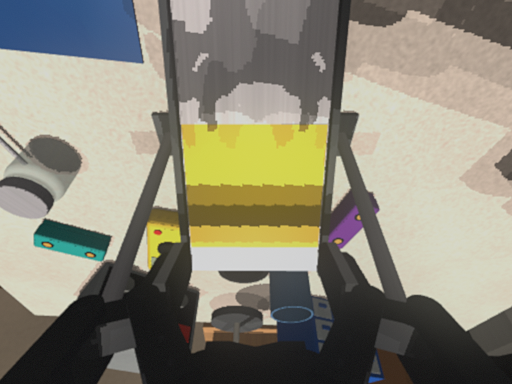

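Foot B has slid off the band, and the scene network places it in the catch at (0.485, −0.160, 0.022). I'll back off clear and do a last check.

Call:
arm_command:
  plan:
    - [[-0.03, 0, -0.01, 0, 0, 0, 0.07], [-0.035, 0, -0.015, 0, 0, 0, 0.07], [-0.035, 0, -0.015, 0, 0, 0, 0.07], [-0.02, 0, -0.01, 0, 0, 0, 0.07], [0, 0, 0, 0, 0, 0, 0.07], [0, 0, 0, 0, 0, 0, 0.07], [0, 0, 0, 0, 0, 0, 0.07]]

```text
t: 31.12
tool_pos: [0.4471, 0.0259, 0.2955]
tool_rot: [-0.91, 0.818, 1.488]
contact_force: [-0.4, -0.5, -0.1]
opening: 0.0698
```

```bash
python3 - <<'E'
from h import *
st()
im=save('scene','f1')
print([(W('scene',r['at']),r['conf']) for r in mark_of('scene','foot_b_centre')[:5]])
jm=save('wrist','f2')
print([(W('wrist',r['at']),r['conf']) for r in mark_of('wrist','foot_b_centre')[:5]])
a=cv2.resize(im[110:270,130:370],None,fx=2.4,fy=2.4,interpolation=3);b=cv2.resize(jm,None,fx=.4,fy=.4)
a[-b.shape[0]:,:b.shape[1]]=b
cv2.imwrite('pics/f3.png',a[:,:,::-1])
E
```

```text
t 31.1167 p [0.447 0.026 0.296] q [-21. -20. 110.  24. 102. 155.] op 0.0698 F [-0.4 -0.5 -0.1]
x [-0.047  0.454 -0.89 ] z [-0.094  0.885  0.456]
[(array([ 0.49 , -0.161,  0.022]), 0.85), (array([0.722, 0.436, 0.014]), 0.85), (array([0.273, 0.328, 0.016]), 0.71)]
[(array([0.27 , 0.33 , 0.016]), 0.69), (array([0.726, 0.437, 0.017]), 0.66)]
```

View pics/f3.png

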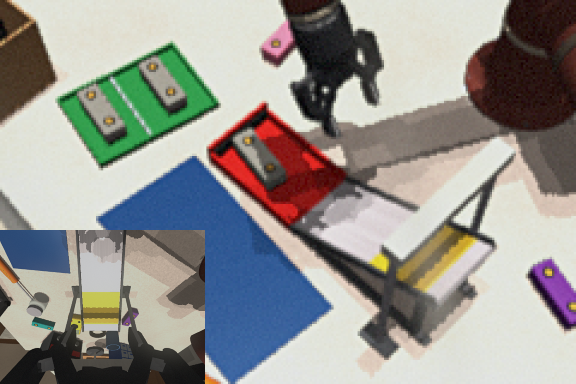

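The last view shows foot B flat in the red catch at about (260,157), and two feet in the tray with A at (163,83). The mat and band are empty and the arm is clear.

```bash
python3 -c "
from station import finish_job
print(finish_job())"
```

```text
the job is handed in; nothing more can be done
None
```

Foot A is the one that still grips; foot B is worn.

- **Foot A (tested first):** it held on the yellow band for over a second after I let go. I gripped it again and laid it sole down in the empty half of the tray. After release it measured at (0.516, −0.394), within a couple of mm of the target, with its length within about 1° of the tray's y axis.
- **Foot B (tested second):** it slid off the band by itself. About 2 s after release it was lying flat in the red catch, at about (0.49, −0.16).

**Last checks:**
- The final picture shows two feet in the tray, one in the catch, and the band and mat empty.
- The arm was clear, with measured force near zero, and the clock stood at about 31 s.

**Disagreements and slips:**
- The last wrist view did not include the catch, so foot B's final place rests on the scene camera alone.
- The second grip on foot A, for the move to the tray, was about 12 mm shallower than planned, but it held.
- The force reading did not rise when either foot touched the ramp; I judged contact by the arm no longer advancing.

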